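# Tighten a projection lens's retaining ring with the pin spanner

### The job

The brass retaining ring of the projection lens in the clamp stand is loose: take the two-pin spanner from its wooden rest, seat both pins fully in the ring's two holes and turn the ring clockwise until it comes up to its stop. Feel for the holes and turn without leaning on it or forcing it, and let neither the gripper touch the lens nor anything touch the glass. Then put the spanner back in its rest, pins down in the slot, and leave everything else on the bench where it is.

Things in the scene. Friction and masses are not known exactly. Their poses are not given: they have to be found in the camera images.
- lens: the projection lens, a blackened iron barrel 88 mm wide (93 mm at its knurled band) with two thin brass bands, standing upright and fixed in a clamp stand with a 140 x 120 x 16 mm foot, its clamp screw on the +x side. Origin: on the lens axis at the underside of the foot; z is the lens axis, up. The spanner pressing on the lens or its ring with more than 40 N in all spoils it
- ring_face (a point): centre of the top of the brass retaining ring, on the lens axis 132 mm above the lens's origin, with the lens's own axes (it does not turn with the ring). The ring is 78 mm outside, 46 mm inside, 8 mm thick, its flat face 2 mm above the iron rim around it. It has two round holes straight through, 9 mm wide, opposite each other, centred 30 mm from the axis, open to 14 mm below the face
- retaining_ring (a joint): turn of the ring on its thread, rad, growing clockwise seen from above: 1.2 is the stop (tight); starts at 0.25 to 0.6. It does not tell where the holes point: at the start their line lies within 0.75 rad of the lens's y axis, to be seen or felt. Turning takes 0.22 N m (4 N on each pin) either way; at the stop the torque climbs by 0.05 N m per 0.01 rad. It stays where left; pins sliding lightly on its face do not turn it
- front_glass: the lens's front glass, a dark dome 46 mm wide inside the ring, its crown 7 mm below the ring's face. Origin: on the lens axis at the glass's underside, 117.5 mm above the lens's origin. Not to be touched
- spanner: the pin spanner, 0.18 kg: a steel bar 76 x 22 x 8 mm along its x, two pins below, and upright in the middle a black flat-sided grip, 24 mm long (x), 16 mm across (y), from 12 to 56 mm above the origin, on a brass foot 26 x 18 mm at 8 to 12 mm. Origin: centre of the bar's underside; z up, away from the pins. Its two ends are alike. At the start it lies in its rest
- pin_a (a point): tip of the spanner's pin at its +x end, 30 mm from the origin along the bar and 8 mm below it. The steel pins are 6 mm thick and 8 mm long, the last 1.5 mm tapering to 4.4 mm
- pin_b (a point): tip of the spanner's other pin, alike, at its -x end; the pins are 60 mm apart
- rest: the spanner's rest, a fixed light-brown wooden block 116 x 50 x 20 mm with a slot 84 mm long (along its x), 13 mm wide and 13 mm deep in the middle of its top. Origin: centre of its underside; z up. The spanner's bar lies along x on the block's top, 20 mm above the origin, with its pins hanging in the slot
- lens_cap: nickel lens cap, a disc 94 mm wide and 20 mm high with a small knob, lying on the bench; origin at the centre of its underside. Leave alone
- arc_holder: carbon arc holder of blackened iron, 110 x 70 mm foot, 132 mm high, with a brass screw; origin at the centre of its underside. Leave alone
- brass_knob: heavy brass knob, 54 mm wide, 43 mm high; origin at the centre of its underside. Leave alone
- film_core: yellow plastic film core, 75 mm wide, 35 mm high, lying flat; origin at the centre of its underside. Leave alone
- screwdriver: screwdriver, 180 mm long, lying on the bench along its x. Leave alone
- carbon_a: copper-tipped carbon rod, 11 mm thick, 170 mm long, lying along its x in the green tray (250 x 75 x 22 mm). Leave alone
- carbon_b: the other carbon rod, alike, in the same tray. Leave alone
Things that resemble listed ones, but are neither listed nor needed, are in the scene too. Leave any blue or purple look-alike of the spanner alone. Of the things that look like the rest, take the one that is farthest to the robot's left at the start.

How it is judged:
By the outcome, as a careful person would: the job done as asked, in the order asked, and still so for the second after the job is handed in, with the robot touching nothing.
It also fails if it takes over 72 s, if anything falls off the work surface, if the arm or the gripper's body presses on something with over 40 N, if the wrist force passes 120 N, or if a joint passes its speed limit or range.

### The arm

A 6-joint arm with a two-finger parallel gripper is mounted at the origin on the work surface. World frame = base frame: x ahead of the robot, y to its left, z up, the work surface at z = 0. Lengths are in m, angles in rad, forces in N, time in s.
With the tool pointing down it reaches from about 0.225 to 0.875 m from the base axis. Payload 3.4 kg.
Tool frame: the origin (TCP) lies between the finger pads; the fingertips stand 14 mm ahead of it and the grasp point (between the pads) lies 5 mm behind it; z points along the fingers, y is the direction in which the jaws open and shut (so a half turn about z gives the same grasp; the last joint's range is limited). The gripper opens to 85 mm and grips with 20 to 120 N. Pads are 22 mm wide; open, the fingers measure 114 mm over their backs; the gripper's body (76 mm by 85 mm) begins 54 mm behind the grasp point. The pads swing forward as they close: fully open they stand 13 mm farther back than shut.
Start: joints at [-1.378, 0.276, 1.505, -0, 1.361, -0.121], TCP at [0.177, -0.547, 0.245] pointing down, gripper open.
Joint ranges: [-2.89, 2.89], [-0.75, 2.08], [0.22, 2.7], [-1.18, 4.32], [0.11, 2.71], [-2.7, 2.7]. Speed limits (rad/s): [2.57, 2.57, 3.14, 3.14, 3.14, 3.14].

### API

Orientations are given as a unit quaternion [w, x, y, z].
In Python, from rig import manip, get_image, job gives the robot as it stands. The module is installed in compiled form; this text tells all that it offers.
- The arm moves only by the tool step_arm, never from a script. Its argument "moves" is one flat list of numbers, 5 for each row, row after row: the shift along the tool's x, y, z as a fraction of full scale, then the turn about the tool's z as a fraction of full scale, then the gripper's target within -1 to 1 (shut at 1, half-way at 0, fully open at -1). In form: [dx, dy, dz, twist, hand, dx, dy, dz, twist, hand, ...]. A call has 1 to 5 rows; each row is the pose to reach, as a shift and turn from the pose commanded when the call began, along the tool's axes at that moment, turning the shorter way round; what a row does not reach only later rows make up. Full scale, the value 1, is 500 mm for a shift and pi rad for a turn. A row lasts 1/10 s, in which the tool goes at most 50 mm and 8.59 degrees, less where a joint would pass 70% of its speed; a pose out of reach is approached as far as the arm can. A call with a number of a shift or a turn outside -1 to 1 is refused whole. A call with a gripper value outside its range is refused whole. The fingers move at their own pace and stop on an object; "force" is the grip in N (left out, the last holds). Time passes only in rows, so rows that repeat a pose let the fingers close. It gives the time, the measured TCP pose, the force and the opening at its end, in the units of the state.
- manip.get_state(): the state, without advancing time (a new reading comes with each control period).
- get_image(name): name is "side" or "top" or "wrist"; returns a dict with "frame" (400x640x3 uint8, blue, green, red), "fx", "fy", "cx", "cy" (pixels), "k1" (the pictures are not rectified: a ray, as slopes to the right and down, at radius r is drawn at 1 + k1 r^2 times it, then the intrinsics apply), "rvec" (rotation vector, rad) and "tvec" (3), from world to camera coordinates, as OpenCV has them; the wrist camera has in their place "T_tool_cam" (4x4, takes a point from camera to tool coordinates, whose origin is the TCP and whose axes are the flange's). Camera axes: x right, y down, z forward; pixel columns grow to the right and rows downward; lengths in m; the calibration is good to about 2 mm. A picture is of the moment at which its call begins: read the wrist's pose just before it. There is no depth.
- job.sign_off(): hands the job in, once; it reports no verdict.
The state is a dict: "clock": time; "qpos": joint angles; "qd": joint speeds; "effort": joint torques, N m; "position": TCP position; "ee_rot": TCP orientation; "contact_force": force on the tool from outside, world axes, zero at the start; "moment": the same for the moment, N m; "width": finger opening in m.
Only numpy, scipy, OpenCV 4.12 (cv2) and the standard library are available. Lean on these libraries where they do the work, as an engineer would, in place of code of your own. Each camera call takes 0.05 s, during which the arm holds its last target. There are 200 camera calls.

## Working session

There is one attempt and no reset: what is moved stays moved. The work goes in short steps, Python scripts to look and compute and a tool call to move; the robot and the scene stay as the last step left them, time stands still between calls to the robot, and variables do not carry over. Pictures are saved under pics/ and viewed, about 8 in all and at most 12, crops included, and the job is handed in when it is done.

Besides the shell and the picture viewer there is one more tool, called after ">>>" as name(argument=value, ...) on one line, values as JSON. step_arm: Moves the arm, as the interface text tells. Its arguments: {"type":"object","properties":{"moves":{"type":"array","items":{"type":"number","minimum":-1,"maximum":1}},"force":{"type":"number"}},"required":["moves"]}

```bash
mkdir -p pics; cat > h.py <<'E'
import numpy as np, cv2
from rig import manip, get_image, job
from scipy.spatial.transform import Rotation as R
def rot(q): return R.from_quat([q[1],q[2],q[3],q[0]]).as_matrix()
def cam(name):
    s=manip.get_state(); d=get_image(name)
    if name=="wrist":
        T=np.eye(4); T[:3,:3]=rot(s["ee_rot"]); T[:3,3]=s["position"]
        W=T@np.array(d["T_tool_cam"]); d["R"],d["o"]=W[:3,:3],W[:3,3]
    else:
        r=cv2.Rodrigues(np.array(d["rvec"],float))[0]; d["R"]=r.T; d["o"]=-r.T@np.array(d["tvec"],float).ravel()
    return d
def ray(d,u,v):
    x,y=(u-d["cx"])/d["fx"],(v-d["cy"])/d["fy"]; a,b=x,y
    for _ in range(20):
        k=1+d["k1"]*(a*a+b*b); a,b=x/k,y/k
    return d["R"]@np.array([a,b,1.])
def onz(d,u,v,z):
    r=ray(d,u,v); return (d["o"]+r*(z-d["o"][2])/r[2]).round(4)
def proj(d,p):
    c=d["R"].T@(np.array(p)-d["o"]); a,b=c[0]/c[2],c[1]/c[2]; k=1+d["k1"]*(a*a+b*b)
    return np.array([d["fx"]*a*k+d["cx"],d["fy"]*b*k+d["cy"]]).round(1)
import pickle
def save(name,fn):
    d=cam(name); cv2.imwrite("pics/"+fn+".png",d["frame"]); pickle.dump({k:v for k,v in d.items()},open("pics/"+fn+".pkl","wb")); return d
def load(fn): return pickle.load(open("pics/"+fn+".pkl","rb"))
E
python3 - <<'E'
from h import *
for n in("top","side","wrist"):
    d=save(n,n+"0"); print(n,d["o"].round(3),d["R"][:,2].round(2),d["fx"],d["k1"])
a=load("top0")["frame"];b=load("side0")["frame"]
cv2.imwrite("pics/ts.png",cv2.resize(np.vstack([a,b]),(800,1000))[:600*0+1000])
print(manip.get_state())
E
```

```text
top [ 0.427 -0.004  1.406] [ 0.08  0.02 -1.  ] 419.9681127472364 -0.05748624900008345
side [0.14  0.629 0.785] [ 0.4  -0.63 -0.67] 362.2953886729611 -0.04252473964306245
wrist [ 0.246 -0.525  0.372] [-0.27 -0.08 -0.96] 284.12587550074767 -0.0017114131251612678
{'clock': 0.15, 'qpos': array([-1.37800067e+00,  2.76437313e-01,  1.50582152e+00, -2.29212056e-05,
        1.36071890e+00, -1.20969031e-01]), 'qd': array([-0.00089324, -0.00246288, -0.00356175,  0.00044705,  0.00047053,
       -0.00095243]), 'effort': array([ 5.19969672e-04, -4.17144406e+01, -2.46032310e+01, -3.70878233e-04,
        7.60018243e-03, -6.91255778e-06]), 'position': array([ 0.17740117, -0.54655686,  0.2446538 ]), 'ee_rot': array([-6.91689772e-04,  9.87718573e-01,  1.56241933e-01, -3.60657688e-05]), 'contact_force': array([ 0.26286887, -0.15504662, -0.0697921 ]), 'moment': array([0.04543211, 0.07147481, 0.00163623]), 'width': 0.08543615997351417}
```

View pics/top0.png

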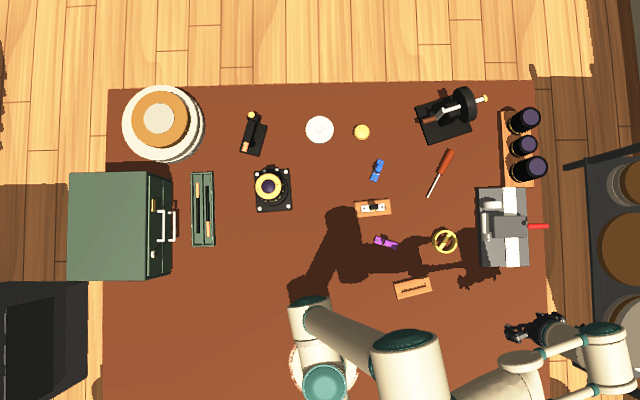

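View pics/side0.png

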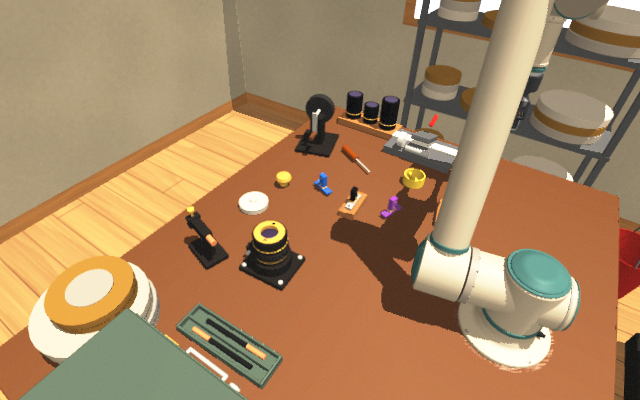

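Top view: rest candidates are (373,208), holding the steel and black spanner, and (412,288), empty. The left one (smaller column means +y) is (373,208), so that is the rest. The look-alike spanners are blue (376,170) and purple (386,241). The lens is at (271,187). I'll confirm with a crop.

```bash
python3 - <<'E'
from h import *
d=load("top0");f=d["frame"]
a=cv2.resize(f[150:250,330:430],(400,400),interpolation=cv2.INTER_CUBIC);b=cv2.resize(f[155:220,240:305],(400,400),interpolation=cv2.INTER_CUBIC)
s=load("side0")["frame"]
c=cv2.resize(s[180:230,330:410],(400,200),interpolation=cv2.INTER_CUBIC);e=cv2.resize(s[210:290,235:310],(400,200),interpolation=cv2.INTER_CUBIC)
cv2.imwrite("pics/c1.png",np.vstack([np.hstack([a,b]),np.hstack([c,e])]))
for n,u,v,z in(("rest",373,208,.02),("lens",269,186.5,.132)): print(n,onz(d,u,v,z))
# rest outline
hsv=cv2.cvtColor(f,cv2.COLOR_BGR2HSV)
print(hsv[213,358],hsv[208,387],hsv[225,390-60])
E
```

```text
rest [ 0.5101 -0.1709  0.02  ]
lens [0.5747 0.1583 0.132 ]
[ 15 150 247] [ 16 142 250] [ 10 156  67]
```

View pics/c1.png

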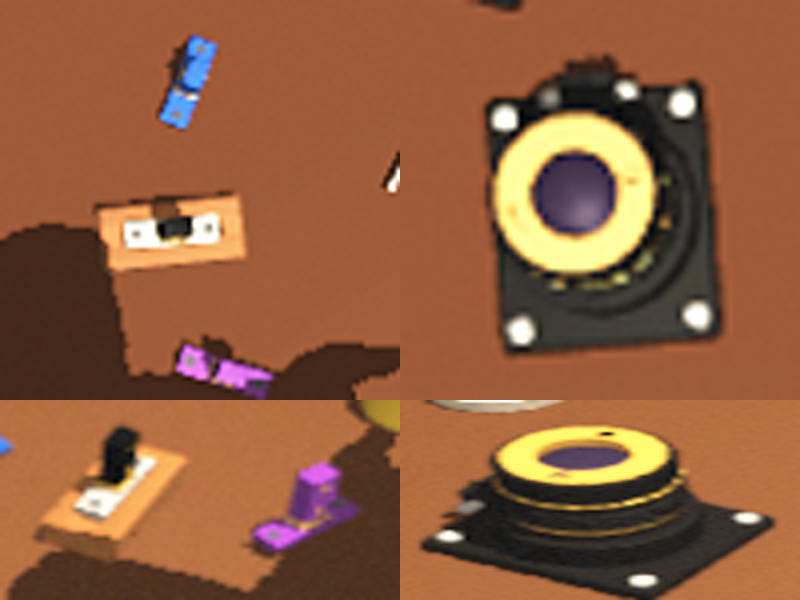

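The crop confirms it: the steel spanner with a black grip lies in the left rest (crop centre 172,232). The lens ring shows faint holes at crop (513,212) and (632,181). Next I'll fly above the rest.

```bash
cat >> h.py <<'E'
def goal(x,y,z,phi):
    s=manip.get_state(); M=rot(s["ee_rot"]); p=np.array(s["position"])
    ph=np.arctan2(M[1,0],M[0,0]); t=(phi-ph+np.pi)%(2*np.pi)-np.pi
    m=M.T@(np.array([x,y,z])-p)/0.5
    print("phi now %.4f pos %s"%(ph,p.round(4)),"moves",m.round(4),"twist",round(-t/np.pi,4))
E
python3 - <<'E'
from h import *
d=load("top0")
P=lambda u,v:(330+u/4-.4,150+v/4-.4)
a=onz(d,*P(127,237),.028);b=onz(d,*P(218,227),.028);print(a,b,(a+b)/2,np.arctan2(*(a-b)[1::-1]), np.arctan2((a-b)[1],(a-b)[0]))
Q=lambda u,v:(240+u*65/400-.4,155+v*65/400-.4)
for u,v in((505,118),(682,103),(697,315),(521,331)): print("foot",onz(d,*Q(u-400,v),.018))
for u,v in((513,212),(632,181),(575,192)): print("hole",onz(d,*Q(u-400,v),.132))
goal(.512,-.17,.2,np.arctan2((a-b)[1],(a-b)[0]))
E
```

```text
[ 0.5075 -0.1317  0.028 ] [ 0.5144 -0.2065  0.028 ] [ 0.51095 -0.1691   0.028  ] 1.662781993621426 1.662781993621426
foot [0.6315 0.214  0.018 ]
foot [0.6378 0.1175 0.018 ]
foot [0.5224 0.1105 0.018 ]
foot [0.5153 0.2058 0.018 ]
hole [0.5674 0.1923 0.132 ]
hole [0.5818 0.1328 0.132 ]
hole [0.5769 0.1613 0.132 ]
phi now 0.3138 pos [ 0.1774 -0.5466  0.2447] moves [ 0.869  -0.5097  0.0901] twist -0.4294
```

>>> step_arm(moves=[0.869, -0.51, 0.09, -0.4294, -0.3, 0.869, -0.51, 0.09, -0.4294, -0.3, 0.869, -0.51, 0.09, -0.4294, -0.3, 0.869, -0.51, 0.09, -0.4294, -0.3, 0.869, -0.51, 0.09, -0.4294, -0.3], force=40)

```text
clock: 0.65
position: [0.3437, -0.3591, 0.2227]
ee_rot: [0.0, 0.86, 0.51, 0.0]
contact_force: [0.8, -0.3, 0.5]
width: 0.0556
```

```bash
python3 -c "
from h import *
goal(.512,-.17,.2,1.663)"
```

```text
phi now 1.0693 pos [ 0.3437 -0.3591  0.2227] moves [0.4934 0.1133 0.0455] twist -0.189
```

>>> step_arm(moves=[0.4934, 0.1133, 0.0455, -0.189, -0.3, 0.4934, 0.1133, 0.0455, -0.189, -0.3, 0.4934, 0.1133, 0.0455, -0.189, -0.3, 0.4934, 0.1133, 0.0455, -0.189, -0.3, 0.4934, 0.1133, 0.0455, -0.189, -0.3])

```text
clock: 1.15
position: [0.5104, -0.1739, 0.2004]
ee_rot: [0.0, 0.675, 0.738, -0.0]
contact_force: [0.4, -0.0, 0.0]
width: 0.0555
```

```bash
python3 -c "
from h import *
d=save('wrist','w1')
goal(.512,-.17,.2,1.663)"
```

```text
phi now 1.6617 pos [ 0.5153 -0.1676  0.1997] moves [-0.0042 -0.0069 -0.0007] twist -0.0004
```

View pics/w1.png

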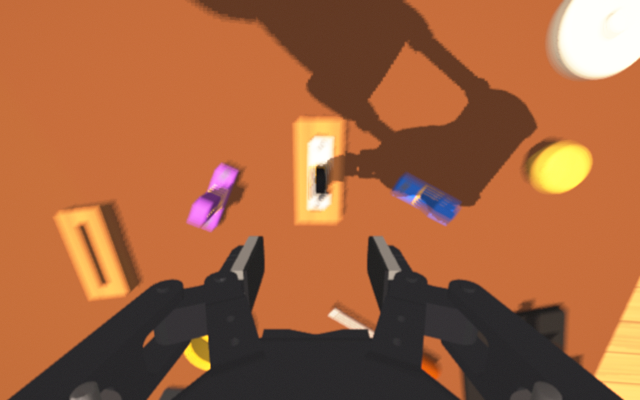

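The wrist view shows the rest at (320,170) with the spanner upright in it. The purple look-alike is left at (215,200), blue is right at (427,198), and the empty rest is at (95,250). Now to measure it settled.

```bash
python3 - <<'E'
from h import *
d=save('wrist','w2');f=d["frame"];hsv=cv2.cvtColor(f,cv2.COLOR_BGR2HSV)
m=((hsv[...,1]<70)&(hsv[...,2]>150)).astype(np.uint8); m[:100]=0;m[235:]=0;m[:,:285]=0;m[:,355:]=0
pts=cv2.findNonZero(m); r=cv2.minAreaRect(pts); print(len(pts),r)
q=np.array([onz(d,*p,.028)[:2] for p in cv2.boxPoints(r)],np.float32); print(q,q.mean(0))
b=((hsv[...,0]>8)&(hsv[...,0]<22)&(hsv[...,2]>200)&(hsv[...,1]>90)).astype(np.uint8); b[:100]=0;b[235:]=0;b[:,:285]=0;b[:,355:]=0
b=b|m; c=max(cv2.findContours(b,0,2)[0],key=cv2.contourArea); r2=cv2.minAreaRect(c);print(r2)
q=np.array([onz(d,*p,.02)[:2] for p in cv2.boxPoints(r2)]);print(q,q.mean(0))
k=((hsv[...,2]<60)).astype(np.uint8);k[:150]=0;k[205:]=0;k[:,:308]=0;k[:,332:]=0
pk=cv2.findNonZero(k);print("grip",cv2.boundingRect(pk))
cv2.imwrite("pics/c2.png",cv2.resize(f[100:240,280:420],(600,600),interpolation=cv2.INTER_CUBIC))
goal(.512,-.17,.2,1.663)
E
```

```text
777 ((310.5, 183.0), (68.0, 21.0), 90.0)
[[ 0.4967 -0.1335]
 [ 0.5186 -0.1316]
 [ 0.5258 -0.207 ]
 [ 0.5024 -0.209 ]] [ 0.510875 -0.170275]
((319.5, 167.0), (134.0, 69.0), 90.0)
[[ 0.4772 -0.086 ]
 [ 0.5479 -0.0796]
 [ 0.5669 -0.2275]
 [ 0.4863 -0.2347]] [ 0.519575 -0.15695 ]
grip (308, 176, 10, 29)
phi now 1.6639 pos [ 0.5125 -0.1708  0.1998] moves [ 0.0017 -0.0008 -0.0005] twist 0.0003
```

View pics/c2.png

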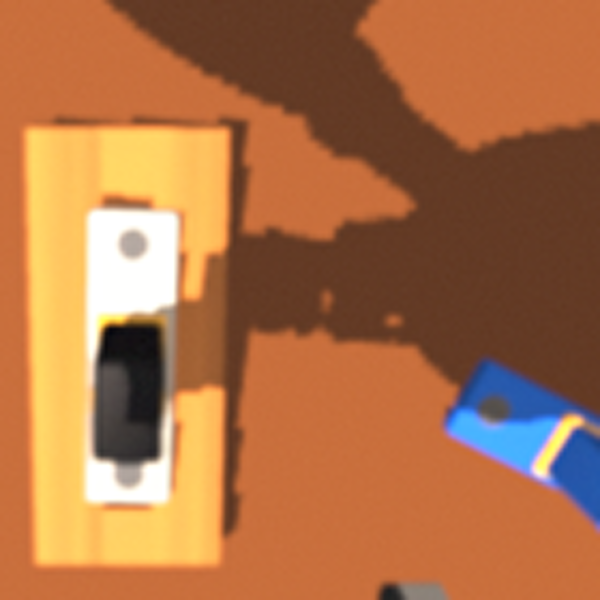

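The crop shows the bar's corners sharply, and its length measures 75.5 mm as expected. Centre is (0.511,-0.170), yaw 1.656. I'll descend and grip.

```bash
python3 -c "
from h import *
goal(.511,-.170,.051,1.656)"
```

```text
phi now 1.6639 pos [ 0.5125 -0.1708  0.1998] moves [ 0.001  -0.0032  0.2975] twist 0.0025
```

>>> step_arm(moves=[0.001, -0.0032, 0.1, 0.0025, -0.3, 0.001, -0.0032, 0.18, 0.0025, -0.3, 0.001, -0.0032, 0.25, 0.0025, -0.3, 0.001, -0.0032, 0.2975, 0.0025, -0.3, 0.001, -0.0032, 0.2975, 0.0025, -0.3])

```text
clock: 1.75
position: [0.5046, -0.1747, 0.0487]
ee_rot: [-0.004, 0.679, 0.734, -0.001]
contact_force: [-0.2, 0.5, -0.1]
width: 0.0552
```

>>> step_arm(moves=[0, 0, 0, 0, 0.9, 0, 0, 0, 0, 0.9, 0, 0, 0, 0, 0.9, 0, 0, 0, 0, 0.9, 0, 0, 0, 0, 0.9], force=60)

```text
clock: 2.25
position: [0.5091, -0.1762, 0.0535]
ee_rot: [0.002, 0.679, 0.734, 0.0]
contact_force: [-0.9, -1.0, 6.7]
width: 0.015
```

```bash
python3 -c "
from h import *
s=manip.get_state();print(s)
goal(.511,-.170,.2,1.656)"
```

```text
{'clock': 2.25, 'qpos': array([-4.62142924e-01,  3.99074487e-01,  1.85596685e+00, -4.00841677e-04,
        8.82603534e-01, -5.40877527e-01]), 'qd': array([-0.00056384, -0.00199498,  0.00026074, -0.00256714,  0.00058998,
       -0.00026808]), 'effort': array([ 5.07213213e-01, -3.87603486e+01, -1.54942113e+01,  1.39901703e-01,
        1.42871789e-01, -2.01059278e-02]), 'position': array([ 0.50905167, -0.17615702,  0.05354549]), 'ee_rot': array([1.93831378e-03, 6.78634628e-01, 7.34473363e-01, 4.04018778e-04]), 'contact_force': array([-0.86426716, -1.01452263,  6.66983769]), 'moment': array([-0.00840801,  0.02832083, -0.01358971]), 'width': 0.015005035040197984}
phi now 1.6498 pos [ 0.5091 -0.1762  0.0535] moves [ 0.0113  0.0058 -0.2929] twist -0.002
```

>>> step_arm(moves=[0, 0, -0.01, 0, 0.9, 0, 0, -0.03, 0, 0.9, 0, 0, -0.06, 0, 0.9, 0, 0, -0.06, 0, 0.9, 0, 0, -0.06, 0, 0.9])

```text
clock: 2.75
position: [0.5077, -0.1752, 0.0822]
ee_rot: [0.0, 0.679, 0.734, 0.0]
contact_force: [0.2, 0.7, -1.5]
width: 0.015
```

```bash
python3 -c "
from h import *
d=save('wrist','w3');s=manip.get_state();print(s['contact_force'],s['moment'],s['width'],s['ee_rot'])
goal(.511,-.170,.2,1.656)"
```

```text
[-0.09816899  0.18257436 -2.38017764] [-0.0703964   0.01109892 -0.05203892] 0.015237986464296773 [-4.06186219e-04  6.78624360e-01  7.34485389e-01 -1.64110164e-04]
phi now 1.6498 pos [ 0.5073 -0.1751  0.0816] moves [ 0.0096  0.008  -0.2367] twist -0.002
```

View pics/w3.png

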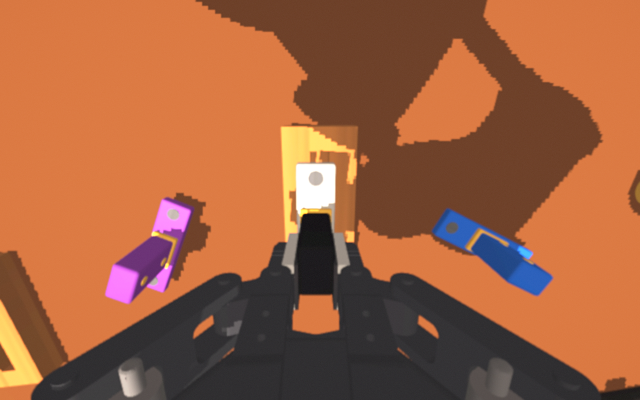

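The spanner is held and clear of the rest, with the bar's far end at (296–336, 164) and the pin rivet at (316,178). I'll work out the in-hand offset.

```bash
cat > inhand.py <<'E'
from h import *
def measure(fn,show=True):
    d=load(fn);f=d["frame"];hsv=cv2.cvtColor(f,cv2.COLOR_BGR2HSV)
    m=((hsv[...,1]<60)&(hsv[...,2]>110)).astype(np.uint8);m[:150]=0;m[208:]=0;m[:,:285]=0;m[:,350:]=0
    Tc=np.array(d["T_tool_cam"]);dd=dict(d);dd["R"],dd["o"]=Tc[:3,:3],Tc[:3,3]
    g=lambda u,v:onz(dd,u,v,.0255)[:2]*1000   # tool frame, plane of bar top
    rows=range(170,205,4);L=[];Rr=[]
    for v in rows:
        c=np.flatnonzero(m[v]); L.append(g(c[0]-.5,v));Rr.append(g(c[-1]+.5,v))
    top=[g(u,np.flatnonzero(m[:,u])[0]-.5) for u in range(302,331,4)]
    L,Rr,top=map(np.array,(L,Rr,top))
    print("L",L.round(1).tolist());print("R",Rr.round(1).tolist());print("top",top.round(1).tolist())
E
python3 -c "
from inhand import *
measure('w3')
s=manip.get_state();print(s['position'],s['ee_rot'])"
```

```text
L [[40.8, -11.0], [38.5, -11.0], [36.3, -11.1], [34.0, -11.1], [31.7, -11.2], [29.4, -11.2], [27.1, -11.3], [24.7, -11.3], [22.4, -11.4]]
R [[40.7, 10.4], [38.5, 10.4], [36.3, 10.5], [34.0, 10.5], [31.7, 10.5], [29.4, 10.6], [27.1, 10.6], [24.7, 10.7], [22.4, 10.7]]
top [[44.9, -7.4], [44.9, -5.2], [44.9, -3.0], [44.9, -0.9], [44.3, 1.3], [44.9, 3.5], [44.9, 5.7], [44.9, 7.8]]
[ 0.50728476 -0.1750586   0.08164039] [-4.06186219e-04  6.78624360e-01  7.34485389e-01 -1.64110164e-04]
```

```bash
python3 -c "
from h import *
goal(.593,.094,.26,1.81)"
```

```text
phi now 1.6498 pos [ 0.5073 -0.1751  0.0816] moves [ 0.523   0.2131 -0.3567] twist -0.051
```

>>> step_arm(moves=[0, 0, -0.1, 0, 0.9, 0.08, 0.03, -0.17, -0.01, 0.9, 0.16, 0.06, -0.24, -0.02, 0.9, 0.24, 0.1, -0.3, -0.03, 0.9, 0.32, 0.13, -0.35, -0.04, 0.9])

```text
clock: 3.3
position: [0.5567, -0.0207, 0.2505]
ee_rot: [-0.0, 0.631, 0.776, -0.0]
contact_force: [1.2, -0.7, -1.2]
width: 0.0153
```

```bash
python3 -c "
from h import *
goal(.593,.094,.26,1.81)"
```

```text
phi now 1.7757 pos [ 0.5567 -0.0207  0.2505] moves [ 0.2098  0.1178 -0.019 ] twist -0.0109
```

>>> step_arm(moves=[0.07, 0.04, -0.01, -0.011, 0.9, 0.14, 0.08, -0.019, -0.011, 0.9, 0.2, 0.112, -0.019, -0.011, 0.9, 0.2, 0.112, -0.019, -0.011, 0.9, 0.2, 0.112, -0.019, -0.011, 0.9])

```text
clock: 3.8
position: [0.5904, 0.088, 0.2579]
ee_rot: [-0.001, 0.617, 0.787, -0.001]
contact_force: [-0.3, -0.4, -2.2]
width: 0.0154
```

>>> step_arm(moves=[0, 0, 0, 0, 0.9, 0, 0, 0, 0, 0.9])

```text
clock: 4.0
position: [0.5906, 0.0863, 0.2589]
ee_rot: [-0.0, 0.618, 0.786, -0.001]
contact_force: [0.9, 0.6, -1.8]
width: 0.0155
```

```bash
python3 -c "
from h import *
d=save('wrist','w4')
d=save('wrist','w5')
goal(.593,.094,.26,1.81);s=manip.get_state();print(s['contact_force'],s['moment'])"
```

```text
phi now 1.8083 pos [0.5908 0.0863 0.2592] moves [ 0.0139  0.0078 -0.0016] twist -0.0005
[ 0.10017719  0.10657727 -2.21333327] [-0.01614018 -0.03180763  0.01768157]
```

View pics/w5.png

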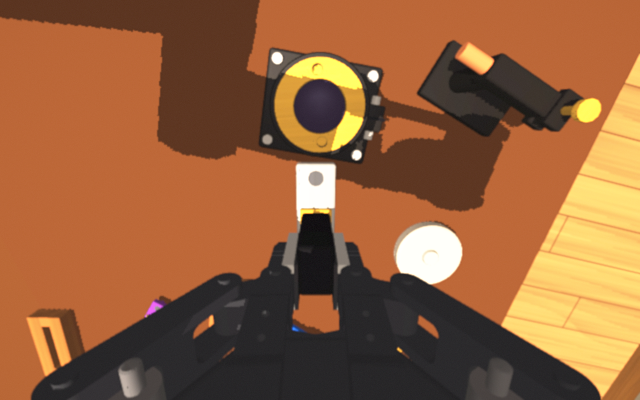

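The ring is centred near (320,105), with holes at about (317,68) and (322,142), almost in line with the bar. Measuring both now.

```bash
python3 - <<'E'
from h import *
d=load('w5');f=d["frame"]
w=f[40:170,250:395]
hsv=cv2.cvtColor(w,cv2.COLOR_BGR2HSV)
m=((hsv[...,0]>19)&(hsv[...,0]<36)&(hsv[...,1]>100)&(hsv[...,2]>60)).astype(np.uint8)
m=cv2.morphologyEx(m,cv2.MORPH_OPEN,np.ones((3,3)))
c=max(cv2.findContours(m,0,1)[0],key=cv2.contourArea);h=cv2.convexHull(c)
e=cv2.fitEllipse(h);print(e)
P=np.array([onz(d,p[0][0]+250,p[0][1]+40,.132)[:2] for p in h])
A=np.c_[2*P,np.ones(len(P))];x=np.linalg.lstsq(A,(P**2).sum(1),rcond=None)[0];r=np.sqrt(x[2]+x[:2]@x[:2]);print("ring c",x[:2],r,"res",np.abs(np.linalg.norm(P-x[:2],axis=1)-r).max())
C=x[:2]
# rectified view of ring 0.25mm/px
n=400;g=np.zeros((n,n,2),np.float32)
for i in range(n):
  for j in range(n):
    g[i,j]=proj(d,[C[0]+(i-n/2)*-.00025,C[1]+(j-n/2)*-.00025,.132])
o=cv2.remap(f,g,None,cv2.INTER_CUBIC);o2=cv2.resize(o,(600,600));cv2.imwrite("pics/ring.png",o2)
np.save("pics/C.npy",C)
E
```

```text
((74.12516021728516, 36.9857063293457), (38.498558044433594, 71.1592788696289), 100.60777282714844)
ring c [0.57509515 0.16907737] 0.03209713770291521 res 0.006800052352082139
```

View pics/ring.png

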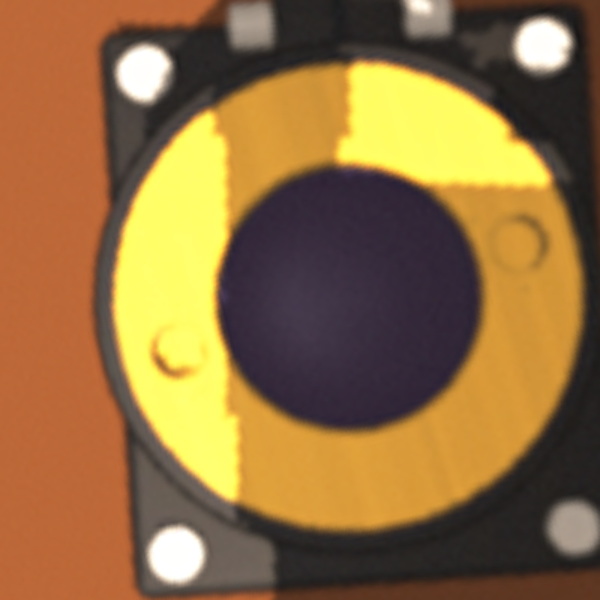

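Rectified ring at 6 px/mm: glass and ring centre at (349.5,296.3), holes at (179,350) and (519,242), 59.5 mm apart. That puts the axis at (0.5757,0.1609) and the hole line at yaw 1.878. The spanner origin sits +6.8 mm along tool x, so the TCP goes to about (0.578,0.1545).

```bash
python3 -c "
from h import *
goal(.5781,.1545,.19,1.878)"
```

```text
phi now 1.8083 pos [0.5908 0.0863 0.2592] moves [0.1385 0.0074 0.1384] twist -0.0222
```

>>> step_arm(moves=[0.07, 0.0037, 0.03, -0.011, 0.9, 0.1385, 0.0074, 0.07, -0.0222, 0.9, 0.1385, 0.0074, 0.11, -0.0222, 0.9, 0.1385, 0.0074, 0.1384, -0.0222, 0.9, 0.1385, 0.0074, 0.1384, -0.0222, 0.9])

```text
clock: 4.6
position: [0.5766, 0.155, 0.1879]
ee_rot: [-0.002, 0.59, 0.807, -0.002]
contact_force: [-0.1, -0.0, -2.0]
width: 0.0151
```

>>> step_arm(moves=[0, 0, 0, 0, 0.9, 0, 0, 0, 0, 0.9, 0, 0, 0, 0, 0.9])

```text
clock: 4.9
position: [0.579, 0.1553, 0.1913]
ee_rot: [0.001, 0.59, 0.807, 0.001]
contact_force: [-1.1, 0.5, -1.9]
width: 0.0153
```

```bash
python3 -c "
from h import *
d=save('wrist','w6')
d=save('side','s6')
goal(.5781,.1545,.18,1.878);s=manip.get_state();print(s['contact_force'],s['moment'],s['ee_rot'])"
```

```text
phi now 1.8793 pos [0.5787 0.1554 0.1909] moves [-0.0013 -0.0017  0.0219] twist 0.0004
[ 0.17279522  0.14679401 -1.36881793] [-0.02262228  0.06817206  0.01195073] [5.86955597e-04 5.90077323e-01 8.07346367e-01 5.01534513e-04]
```

>>> step_arm(moves=[-0.0013, -0.0017, 0.012, 0, 0.9, -0.0013, -0.0017, 0.024, 0, 0.9, -0.0013, -0.0017, 0.03, 0, 0.9, -0.0013, -0.0017, 0.03, 0, 0.9, -0.0013, -0.0017, 0.03, 0, 0.9])

```text
clock: 5.5
position: [0.5776, 0.1547, 0.1748]
ee_rot: [-0.0, 0.59, 0.807, -0.0]
contact_force: [0.6, 0.3, -1.9]
width: 0.0152
```

>>> step_arm(moves=[0, 0, 0.002, 0, 0.9, 0, 0, 0.004, 0, 0.9, 0, 0, 0.004, 0, 0.9])

```text
clock: 5.8
position: [0.5776, 0.1548, 0.173]
ee_rot: [-0.0, 0.59, 0.807, -0.0]
contact_force: [-0.1, 0.9, -1.6]
width: 0.0153
```

>>> step_arm(moves=[0, 0, 0.002, 0, 0.9, 0, 0, 0.004, 0, 0.9, 0, 0, 0.004, 0, 0.9])

```text
clock: 6.1
position: [0.5775, 0.1547, 0.1709]
ee_rot: [-0.0, 0.59, 0.807, -0.0]
contact_force: [0.1, -0.0, -2.0]
width: 0.0155
```

>>> step_arm(moves=[0, 0, 0.002, 0, 0.9, 0, 0, 0.004, 0, 0.9, 0, 0, 0.004, 0, 0.9])

```text
clock: 6.4
position: [0.5775, 0.1547, 0.1689]
ee_rot: [-0.0, 0.59, 0.807, -0.0]
contact_force: [-0.2, 0.0, -2.6]
width: 0.0153
```

>>> step_arm(moves=[0, 0, 0.002, 0, 0.9, 0, 0, 0.004, 0, 0.9, 0, 0, 0.004, 0, 0.9])

```text
clock: 6.7
position: [0.5775, 0.1547, 0.1669]
ee_rot: [-0.0, 0.59, 0.807, -0.0]
contact_force: [0.3, -0.6, -2.2]
width: 0.0148
```

```bash
python3 -c "
from h import *
goal(.5781,.1545,.1655,1.878);s=manip.get_state();print(s['contact_force'],s['moment'],s['ee_rot'])"
```

```text
phi now 1.8796 pos [0.5775 0.1547 0.1669] moves [-0.0007  0.001   0.0028] twist 0.0005
[ 0.2679725  -0.58417155 -2.20024072] [-0.08918992 -0.01335141 -0.00885363] [-1.00819164e-04  5.89942726e-01  8.07445071e-01 -1.65347852e-04]
```

>>> step_arm(moves=[0, 0, 0.001, 0, 0.9, 0, 0, 0.002, 0, 0.9, 0, 0, 0.002, 0, 0.9])

```text
clock: 7.0
position: [0.5776, 0.1547, 0.166]
ee_rot: [-0.0, 0.59, 0.807, -0.0]
contact_force: [0.4, 0.4, -1.9]
width: 0.0153
```

>>> step_arm(moves=[0, 0, 0.001, 0, 0.9, 0, 0, 0.002, 0, 0.9, 0, 0, 0.002, 0, 0.9])

```text
clock: 7.3
position: [0.5777, 0.1547, 0.1655]
ee_rot: [0.0, 0.59, 0.807, 0.0]
contact_force: [-0.4, -0.9, 1.2]
width: 0.0154
```

>>> step_arm(moves=[0, 0, 0.001, 0, 0.9, 0, 0, 0.001, 0, 0.9])

```text
clock: 7.5
position: [0.5777, 0.1547, 0.1654]
ee_rot: [0.0, 0.59, 0.807, 0.0]
contact_force: [-2.3, -0.1, 4.8]
width: 0.0152
```

Contact came exactly at the predicted seated height: TCP z 0.1655, and nothing was felt at the 0.1735 face height. I'll ease off slightly and turn clockwise in small steps.

>>> step_arm(moves=[0, -0.0004, -0.0008, 0.0095, 0.9, 0, -0.0008, -0.0008, 0.0191, 0.9, 0.0001, -0.0012, -0.0008, 0.0286, 0.9, 0.0001, -0.0016, -0.0008, 0.0382, 0.9, 0.0001, -0.0016, -0.0008, 0.0382, 0.9])

```text
clock: 8.0
position: [0.5773, 0.1546, 0.1654]
ee_rot: [0.0, 0.637, 0.77, 0.0]
contact_force: [-0.4, 0.2, 4.7]
width: 0.0153
```

```bash
cat > st.py <<'E'
from h import *
s=manip.get_state();M=rot(s["ee_rot"]);print("phi %.4f"%np.arctan2(M[1,0],M[0,0]),"z %.4f"%s["position"][2],"F",s["contact_force"].round(2),"Ftool",(M.T@s["contact_force"]).round(2),"M",s["moment"].round(3),"c",(s["position"]+M@[.0068,-.0003,.0335]).round(4),s["clock"])
E
python3 st.py
```

```text
phi 1.7592 z 0.1654 F [-0.41  0.18  4.74] Ftool [ 0.25 -0.36 -4.74] M [-0.056  0.127  0.217] c [0.5757 0.1612 0.1319] 8.0
```

Moment z is 0.217 N m, so the ring is turning and the side force is tiny. Continuing, with slightly less press.

>>> step_arm(moves=[0, -0.0004, -0.0006, 0.0095, 0.9, 0, -0.0008, -0.0006, 0.0191, 0.9, 0.0001, -0.0012, -0.0006, 0.0286, 0.9, 0.0001, -0.0016, -0.0006, 0.0382, 0.9, 0.0001, -0.002, -0.0006, 0.0477, 0.9])

```text
clock: 8.5
position: [0.5761, 0.1544, 0.1654]
ee_rot: [0.0, 0.694, 0.72, 0.0]
contact_force: [0.1, 0.7, 4.3]
width: 0.0154
```

```bash
python3 st.py
```

```text
phi 1.6075 z 0.1654 F [0.07 0.66 4.32] Ftool [ 0.66  0.09 -4.32] M [-0.036  0.039  0.191] c [0.5756 0.1612 0.1319] 8.5
```

>>> step_arm(moves=[0, -0.0004, 0, 0.0095, 0.9, 0, -0.0008, 0, 0.0191, 0.9, 0.0001, -0.0012, 0, 0.0286, 0.9, 0.0001, -0.0016, 0, 0.0382, 0.9, 0.0001, -0.002, 0, 0.0477, 0.9])

```text
clock: 9.0
position: [0.575, 0.1544, 0.1654]
ee_rot: [0.0, 0.746, 0.666, 0.0]
contact_force: [0.4, 0.5, 4.0]
width: 0.0153
```

```bash
python3 st.py
```

```text
phi 1.4575 z 0.1654 F [0.42 0.49 4.01] Ftool [ 0.54  0.36 -4.01] M [ 0.021 -0.039  0.245] c [0.5755 0.1612 0.1319] 9.0
```

>>> step_arm(moves=[0, -0.0004, 0, 0.0095, 0.9, 0, -0.0008, 0, 0.0191, 0.9, 0.0001, -0.0012, 0, 0.0286, 0.9, 0.0001, -0.0016, 0, 0.0382, 0.9, 0.0001, -0.002, 0, 0.0477, 0.9])

```text
clock: 9.5
position: [0.5739, 0.1546, 0.1654]
ee_rot: [0.0, 0.794, 0.608, 0.0]
contact_force: [-0.2, 0.4, 4.5]
width: 0.015
```

```bash
python3 st.py
```

```text
phi 1.3076 z 0.1654 F [-0.22  0.43  4.51] Ftool [ 0.36 -0.32 -4.51] M [ 0.076 -0.016  0.246] c [0.5754 0.1613 0.1319] 9.5
```

>>> step_arm(moves=[0, -0.0003, 0, 0.0064, 0.9, 0, -0.0005, 0, 0.0127, 0.9, 0, -0.0008, 0, 0.019, 0.9, 0, -0.0008, 0, 0.019, 0.9])

```text
clock: 9.9
position: [0.5735, 0.1547, 0.1654]
ee_rot: [0.0, 0.811, 0.585, 0.0]
contact_force: [0.9, -0.3, 5.2]
width: 0.015
```

```bash
python3 st.py
```

```text
phi 1.2489 z 0.1654 F [ 0.95 -0.33  5.17] Ftool [-0.01  1.   -5.17] M [0.091 0.006 0.264] c [0.5754 0.1613 0.1319] 9.9
```

>>> step_arm(moves=[0, -0.0003, 0, 0.0064, 0.9, 0, -0.0005, 0, 0.0127, 0.9, 0, -0.0008, 0, 0.019, 0.9, 0, -0.0008, 0, 0.019, 0.9])

```text
clock: 10.3
position: [0.5731, 0.1549, 0.1654]
ee_rot: [-0.0, 0.828, 0.56, 0.0]
contact_force: [-0.2, 0.3, 5.2]
width: 0.015
```

```bash
python3 st.py
```

```text
phi 1.1893 z 0.1654 F [-0.22  0.26  5.15] Ftool [ 0.16 -0.3  -5.15] M [ 0.11  -0.     0.207] c [0.5754 0.1613 0.1319] 10.3
```

>>> step_arm(moves=[0, -0.0003, -0.0004, 0.0064, 0.9, 0, -0.0005, -0.0004, 0.0127, 0.9, 0, -0.0008, -0.0004, 0.019, 0.9, 0, -0.0008, -0.0004, 0.019, 0.9])

```text
clock: 10.7
position: [0.5727, 0.155, 0.1654]
ee_rot: [-0.0, 0.845, 0.536, 0.0]
contact_force: [0.4, 1.5, 4.0]
width: 0.0155
```

```bash
python3 st.py
```

```text
phi 1.1303 z 0.1654 F [0.37 1.46 4.04] Ftool [ 1.48 -0.28 -4.04] M [ 0.153 -0.057  0.261] c [0.5753 0.1613 0.1319] 10.7
```

>>> step_arm(moves=[0, -0.0003, 0, 0.0064, 0.9, 0, -0.0005, 0, 0.0127, 0.9, 0, -0.0007, 0, 0.016, 0.9, 0, -0.0007, 0, 0.016, 0.9])

```text
clock: 11.1
position: [0.5724, 0.1551, 0.1655]
ee_rot: [0.0, 0.858, 0.514, 0.0]
contact_force: [-0.3, 2.1, 4.1]
width: 0.0153
```

```bash
python3 st.py
```

```text
phi 1.0807 z 0.1655 F [-0.26  2.1   4.15] Ftool [ 1.73 -1.22 -4.15] M [ 0.222 -0.039  0.429] c [0.5753 0.1613 0.132 ] 11.1
```

>>> step_arm(moves=[0, -0.0003, 0, 0.0064, 0.9, 0, -0.0005, 0, 0.0127, 0.9, 0, -0.0005, 0, 0.0127, 0.9])

```text
clock: 11.4
position: [0.5721, 0.1553, 0.1655]
ee_rot: [0.0, 0.868, 0.497, -0.0]
contact_force: [-0.1, 1.7, 3.5]
width: 0.0153
```

```bash
python3 st.py
```

```text
phi 1.0407 z 0.1655 F [-0.08  1.74  3.49] Ftool [ 1.46 -0.95 -3.49] M [ 0.299 -0.032  0.688] c [0.5753 0.1613 0.132 ] 11.4
```

The stop is reached: torque climbed 0.25 to 0.43 to 0.69 N m. I'll turn back only until the torque is gone, so the pins are free in the holes, and then lift.

>>> step_arm(moves=[0, 0.0003, 0, -0.0064, 0.9, 0, 0.0005, 0, -0.0127, 0.9, 0, 0.0008, 0, -0.019, 0.9, 0, 0.0008, 0, -0.019, 0.9])

```text
clock: 11.8
position: [0.5725, 0.155, 0.1654]
ee_rot: [-0.0, 0.852, 0.523, 0.0]
contact_force: [0.1, 1.5, 3.8]
width: 0.0152
```

```bash
python3 st.py
```

```text
phi 1.1007 z 0.1654 F [0.12 1.49 3.75] Ftool [ 1.39 -0.57 -3.75] M [ 0.334 -0.112  0.43 ] c [0.5753 0.1612 0.132 ] 11.8
```

>>> step_arm(moves=[0, 0.0003, 0, -0.0064, 0.9, 0, 0.0005, 0, -0.0127, 0.9, 0, 0.0005, 0, -0.0127, 0.9])

```text
clock: 12.1
position: [0.5727, 0.1549, 0.1654]
ee_rot: [-0.0, 0.842, 0.54, 0.0]
contact_force: [-0.1, 1.7, 2.8]
width: 0.0153
```

```bash
python3 st.py
```

```text
phi 1.1405 z 0.1654 F [-0.09  1.71  2.82] Ftool [ 1.52 -0.79 -2.82] M [ 0.374 -0.049  0.203] c [0.5753 0.1612 0.1319] 12.1
```

>>> step_arm(moves=[0, 0.0003, 0, -0.0064, 0.9, 0, 0.0004, 0, -0.0095, 0.9, 0, 0.0004, 0, -0.0095, 0.9])

```text
clock: 12.4
position: [0.5729, 0.1548, 0.1655]
ee_rot: [-0.0, 0.834, 0.552, 0.0]
contact_force: [0.6, 1.6, 3.7]
width: 0.0155
```

```bash
python3 st.py
```

```text
phi 1.1702 z 0.1655 F [0.55 1.6  3.73] Ftool [ 1.69 -0.11 -3.73] M [ 0.379 -0.11   0.007] c [0.5753 0.1612 0.132 ] 12.4
```

Torque is back to zero. Lifting straight out, with a slight centring turn inside the slack.

>>> step_arm(moves=[0, 0.0002, -0.002, -0.005, 0.9, 0, 0.0004, -0.005, -0.01, 0.9, 0, 0.0004, -0.01, -0.01, 0.9, 0, 0.0004, -0.02, -0.01, 0.9, 0, 0.0004, -0.03, -0.01, 0.9])

```text
clock: 12.9
position: [0.5725, 0.1543, 0.1806]
ee_rot: [-0.0, 0.825, 0.565, -0.001]
contact_force: [-0.2, -0.1, -1.6]
width: 0.0151
```

```bash
python3 st.py
```

```text
phi 1.2017 z 0.1806 F [-0.19 -0.15 -1.57] Ftool [-0.2  -0.12  1.57] M [-0.039 -0.01   0.007] c [0.5747 0.1607 0.1471] 12.9
```

>>> step_arm(moves=[0, 0, -0.08, 0, 0.9, -0.03, 0, -0.16, 0, 0.9, -0.09, 0, -0.16, 0, 0.9, -0.15, 0, -0.16, 0, 0.9, -0.15, 0, -0.16, 0, 0.9])

```text
clock: 13.4
position: [0.5443, 0.0817, 0.2615]
ee_rot: [0.001, 0.826, 0.564, -0.001]
contact_force: [0.0, 1.3, -1.7]
width: 0.0151
```

>>> step_arm(moves=[0, 0, 0, 0, 0.9, 0, 0, 0, 0, 0.9, 0, 0, 0, 0, 0.9])

```text
clock: 13.7
position: [0.5462, 0.0855, 0.2604]
ee_rot: [-0.0, 0.825, 0.566, -0.0]
contact_force: [0.2, 0.0, -2.1]
width: 0.0156
```

```bash
python3 st.py; python3 - <<'E'
from inhand import *
d=save('wrist','w7')
try: measure('w7')
except Exception as e: print(e)
f=d["frame"];C=[.5757,.1609];n=300
g=np.array([[proj(d,[C[0]-(i-n/2)/3000,C[1]-(j-n/2)/3000,.132]) for j in range(n)] for i in range(n)],np.float32)
o=cv2.resize(cv2.remap(f,g,None,cv2.INTER_CUBIC),(400,400));k=cv2.resize(f[140:340,220:420],(400,400))
cv2.imwrite("pics/c7.png",np.hstack([o,k]))
E
```

```text
phi 1.2026 z 0.2604 F [ 0.2   0.01 -2.09] Ftool [0.08 0.18 2.09] M [ 0.029  0.004 -0.002] c [0.5484 0.0919 0.2269] 13.7
L [[40.8, -10.6], [38.6, -10.7], [36.3, -10.7], [34.0, -10.8], [31.7, -10.3], [29.4, -10.3], [27.1, -10.4], [24.8, -10.4], [22.4, -10.5]]
R [[40.8, 10.7], [38.5, 10.8], [36.3, 10.8], [34.0, 10.3], [31.7, 10.9], [29.4, 10.4], [27.1, 10.4], [24.8, 10.5], [22.4, 10.5]]
top [[44.9, -7.0], [44.9, -4.9], [44.9, -2.7], [44.9, -0.5], [44.9, 1.7], [44.9, 3.8], [44.9, 6.0], [44.9, 8.2]]
```

View pics/c7.png

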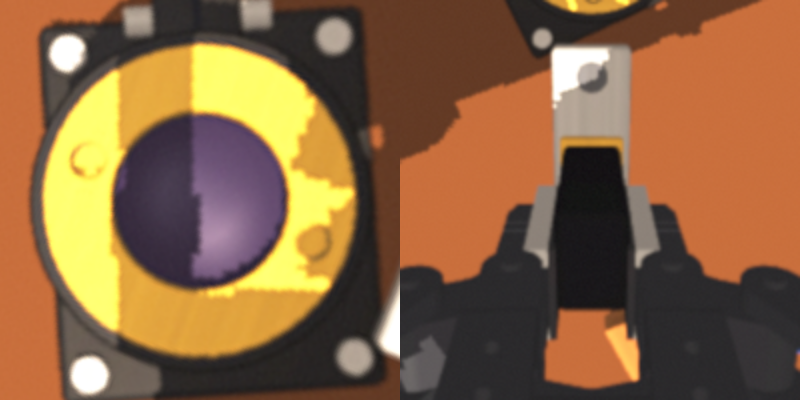

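The ring's holes moved from yaw 1.878 to about 1.224, i.e. 0.65 rad clockwise. The glass is clear, and the in-hand pose is unchanged (x +6.9, y 0). Going back to the rest for a close look at the slot.

```bash
python3 -c "
from h import *
goal(.517,-.24,.19,1.656)"
```

```text
phi now 1.2027 pos [0.5462 0.0855 0.2603] moves [-0.6284  0.1797  0.1406] twist -0.1443
```

>>> step_arm(moves=[-0.09, 0.025, 0, -0.02, 0.9, -0.18, 0.05, 0, -0.05, 0.9, -0.27, 0.075, 0, -0.08, 0.9, -0.36, 0.1, 0.03, -0.11, 0.9, -0.45, 0.125, 0.06, -0.1443, 0.9])

```text
clock: 14.25
position: [0.5236, -0.149, 0.2306]
ee_rot: [0.001, 0.675, 0.738, 0.0]
contact_force: [1.0, 0.0, -2.7]
width: 0.0149
```

```bash
python3 -c "
from h import *
goal(.517,-.24,.19,1.656)"
```

```text
phi now 1.6606 pos [ 0.5236 -0.149   0.2306] moves [-0.18   -0.0297  0.0814] twist 0.0015
```

>>> step_arm(moves=[-0.06, -0.01, 0.03, 0.0015, 0.9, -0.12, -0.02, 0.06, 0.0015, 0.9, -0.17, -0.028, 0.0814, 0.0015, 0.9, -0.17, -0.028, 0.0814, 0.0015, 0.9, -0.17, -0.028, 0.0814, 0.0015, 0.9])

```text
clock: 14.75
position: [0.5165, -0.2333, 0.1892]
ee_rot: [-0.001, 0.679, 0.734, 0.0]
contact_force: [-0.9, -0.2, -1.4]
width: 0.0151
```

>>> step_arm(moves=[0, 0, 0, 0, 0.9, 0, 0, 0, 0, 0.9, 0, 0, 0, 0, 0.9])

```text
clock: 15.05
position: [0.5167, -0.2326, 0.1904]
ee_rot: [0.0, 0.678, 0.735, 0.0]
contact_force: [-0.7, -0.3, -1.6]
width: 0.0154
```

```bash
python3 st.py; python3 - <<'E'
from inhand import *
d=save('wrist','w8')
f=d["frame"];C=[.511,-.170];n=300
g=np.array([[proj(d,[C[0]-(i-n/2)/2000,C[1]-(j-n/2)/2000,.02]) for j in range(n)] for i in range(n)],np.float32)
o=cv2.resize(cv2.remap(f,g,None,cv2.INTER_CUBIC),(600,600))
cv2.imwrite("pics/c8.png",o)
E
```

```text
phi 1.6518 z 0.1904 F [-0.7  -0.25 -1.62] Ftool [-0.19 -0.72  1.62] M [-0.077  0.009  0.012] c [ 0.5159 -0.2259  0.1569] 15.05
```

View pics/c8.png

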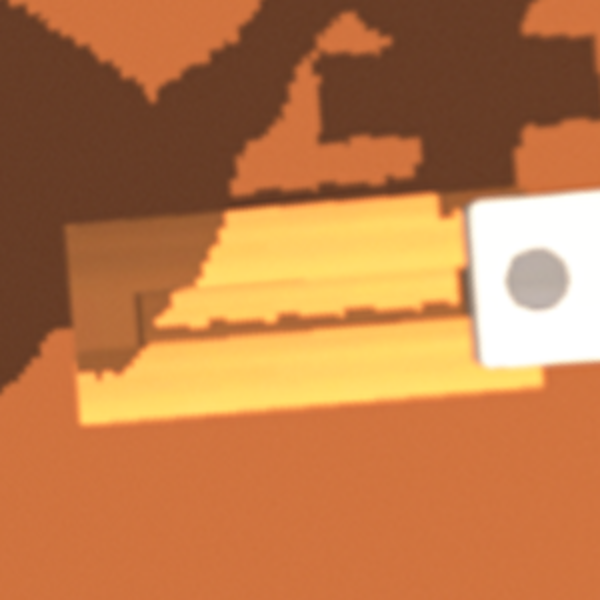

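In the rectified slot view (4 px/mm) the block's left end runs (67,224)–(80,424) and the slot's left end is at u=138. The rest centre is therefore (0.5099,-0.1712) at yaw 1.655, so the TCP target is (0.5105,-0.178).

```bash
python3 -c "
from h import *
goal(.5105,-.178,.08,1.655)"
```

```text
phi now 1.6517 pos [ 0.5167 -0.2328  0.1904] moves [ 0.1103 -0.0037  0.2207] twist -0.0011
```

>>> step_arm(moves=[0.07, -0.0037, 0.02, -0.0011, 0.9, 0.1103, -0.0037, 0.08, -0.0011, 0.9, 0.1103, -0.0037, 0.15, -0.0011, 0.9, 0.1103, -0.0037, 0.2, -0.0011, 0.9, 0.1103, -0.0037, 0.2207, -0.0011, 0.9])

```text
clock: 15.6
position: [0.5088, -0.1773, 0.0775]
ee_rot: [-0.002, 0.677, 0.736, -0.001]
contact_force: [-0.7, 0.1, -2.1]
width: 0.0153
```

>>> step_arm(moves=[0, 0, 0, 0, 0.9, 0, 0, 0, 0, 0.9, 0, 0, 0, 0, 0.9, 0, 0, 0, 0, 0.9])

```text
clock: 16.0
position: [0.5111, -0.1792, 0.0808]
ee_rot: [0.001, 0.677, 0.736, 0.0]
contact_force: [-0.4, -0.0, -2.5]
width: 0.0152
```

```bash
python3 st.py;python3 -c "
from h import *
goal(.5105,-.178,.058,1.655)"
```

```text
phi 1.6536 z 0.0808 F [-0.42 -0.01 -2.49] Ftool [ 0.03 -0.43  2.49] M [-0.009  0.032 -0.007] c [ 0.5103 -0.1725  0.0473] 16.0
phi now 1.6536 pos [ 0.5111 -0.1792  0.0808] moves [ 0.0026 -0.001   0.0456] twist -0.0004
```

>>> step_arm(moves=[0.0026, -0.001, 0.012, 0, 0.9, 0.0026, -0.001, 0.024, 0, 0.9, 0.0026, -0.001, 0.036, 0, 0.9, 0.0026, -0.001, 0.044, 0, 0.9, 0.0026, -0.001, 0.044, 0, 0.9])

```text
clock: 16.5
position: [0.509, -0.1772, 0.0565]
ee_rot: [-0.001, 0.677, 0.736, -0.0]
contact_force: [0.1, -0.5, -1.4]
width: 0.0153
```

>>> step_arm(moves=[0, 0, 0.003, 0, 0.9, 0, 0, 0.006, 0, 0.9, 0, 0, 0.006, 0, 0.9])

```text
clock: 16.8
position: [0.5096, -0.1775, 0.0544]
ee_rot: [0.0, 0.677, 0.736, -0.0]
contact_force: [-0.5, -0.0, -2.8]
width: 0.0153
```

```bash
python3 st.py
```

```text
phi 1.6538 z 0.0544 F [-0.55 -0.04 -2.79] Ftool [ 0.   -0.55  2.79] M [-0.03  -0.012  0.002] c [ 0.5087 -0.1707  0.0209] 16.8
```

>>> step_arm(moves=[0, 0, 0.001, 0, 0.9, 0, 0, 0.002, 0, 0.9, 0, 0, 0.002, 0, 0.9, 0, 0, 0.002, 0, 0.9])

```text
clock: 17.2
position: [0.5096, -0.1775, 0.0536]
ee_rot: [0.0, 0.677, 0.736, 0.0]
contact_force: [-0.4, 0.3, -2.3]
width: 0.0153
```

>>> step_arm(moves=[0, 0, 0.0008, 0, 0.9, 0, 0, 0.0008, 0, 0.9])

```text
clock: 17.4
position: [0.5096, -0.1775, 0.0535]
ee_rot: [0.0, 0.677, 0.736, 0.0]
contact_force: [0.5, 0.5, 2.1]
width: 0.0152
```

Seated at the original height. Releasing and rising.

>>> step_arm(moves=[0, 0, 0, 0, -0.3, 0, 0, 0, 0, -0.3, 0, 0, 0, 0, -0.3, 0, 0, 0, 0, -0.3, 0, 0, 0, 0, -0.3])

```text
clock: 17.9
position: [0.5096, -0.1774, 0.053]
ee_rot: [0.0, 0.677, 0.736, -0.0]
contact_force: [-0.6, 0.4, -0.2]
width: 0.0554
```

>>> step_arm(moves=[0, 0, -0.03, 0, -0.3, 0, 0, -0.1, 0, -0.3, 0, 0, -0.18, 0, -0.3, 0, 0, -0.26, 0, -0.3, 0, 0, -0.3, 0, -0.3])

```text
clock: 18.4
position: [0.511, -0.1781, 0.2068]
ee_rot: [0.003, 0.677, 0.736, 0.001]
contact_force: [0.4, -1.1, -0.4]
width: 0.0555
```

>>> step_arm(moves=[0, 0, 0, 0, -0.3, 0, 0, 0, 0, -0.3, 0, 0, 0, 0, -0.3])

```text
clock: 18.7
position: [0.5085, -0.1769, 0.2014]
ee_rot: [-0.002, 0.677, 0.736, -0.0]
contact_force: [-0.5, 0.6, -0.1]
width: 0.0557
```

```bash
python3 st.py; python3 - <<'E'
from h import *
d=save('wrist','w9');s=save('side','s9')
f=d["frame"];a=cv2.resize(f[90:250,240:400],(400,400),interpolation=cv2.INTER_CUBIC)
b=cv2.resize(s["frame"][100:300,180:430],(400,320));b=cv2.copyMakeBorder(b,0,80,0,0,cv2.BORDER_CONSTANT)
cv2.imwrite("pics/c9.png",np.hstack([a,b]))
E
```

```text
phi 1.6538 z 0.2014 F [-0.49  0.59 -0.1 ] Ftool [ 0.63 -0.44  0.1 ] M [0.069 0.001 0.03 ] c [ 0.5076 -0.1701  0.1679] 18.7
```

View pics/c9.png

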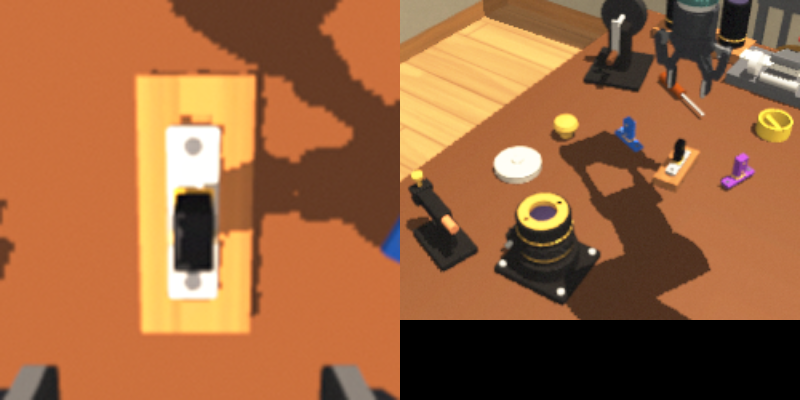

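The spanner lies flat and centred along the rest (crop bar 165–220 by 125–298), and nothing else has moved. Handing in.

```bash
python3 -c "
from rig import job
print(job.sign_off())"
```

```text
the job is handed in; nothing more can be done
None
```

I tightened the ring to its stop, put the spanner back in the left-hand rest, pins in the slot, and handed the job in at about 19 s of the 72 s allowed.

- **Seating:** Both pins went in with no contact at face height. The first touch came at the height expected for fully seated pins, with about 5–7 N of press.
- **Turning:** The ring turned clockwise at about 0.22 N m. The torque then climbed to 0.69 N m, so I unwound to zero torque and lifted out. I took that climb as the stop.
- **Last checks:** The last image shows the holes turned about 0.65 rad clockwise from the start. The spanner lies flat and centred in its rest, and in the last picture the other things are where they were.
- **Didn't agree:** The torque readings differed between winding up and unwinding, probably from sensor lag. I could not read the ring's angle directly, so the torque climb is the only evidence for the stop. The sideways moment also rose to about 0.38 N m while turning and vanished on lifting. I did not find out why.

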